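# Blow off the carved horse: set the air valve, hold the dead-man paddle

### The arm

A 7-joint arm with a two-finger parallel gripper is mounted at the origin on the work surface. World frame = base frame: x ahead of the robot, y to its left, z up, the work surface at z = 0. Lengths are in m, angles in rad, forces in N, time in s.
With the tool pointing down it reaches from about 0.425 to 0.925 m from the base axis. Payload 6.8 kg.
Tool frame: the origin (TCP) lies at the very end of the fingers, on their centre line; the grasp point (between the pads) lies 19 mm behind it; z points along the fingers, y is the line along which they close (so a half turn about z gives the same grasp; the last joint's range is limited). The gripper opens to 85 mm and grips with 20 to 120 N. Pads are 22 mm wide; open, the fingers measure 114 mm over their backs; the gripper's body (76 mm by 85 mm) begins 54 mm behind the grasp point. The pads swing forward as they close: fully open they stand 13 mm farther back than shut.
Start: joints at [1.002, 0.477, 0.022, 1.555, -0.011, 1.109, -0.083], TCP at [0.3, -0.605, 0.231] pointing down, gripper open.
Joint ranges: [-2.96, 2.96], [-0.34, 2.1], [-1.41, 1.46], [0.24, 2.44], [-1.37, 4.51], [0.17, 1.92], [-2.96, 2.96]. Speed limits (rad/s): [2.39, 2.39, 3.14, 3.14, 3.14, 3.14, 3.14].

### API

Orientations are given as a unit quaternion [w, x, y, z].
In Python, from station import get_obs, read_camera, hand_in gives the robot as it stands.
- The arm moves only by the tool arm_command, never from a script. Its argument "commands" is one flat list of numbers, 7 for each row, row after row: the shift along the tool's x, y, z in m, then the turn, a rotation vector about the tool's x, y, z in degrees, then the opening, from 0 (shut) to 1 (fully open). In form: [tx, ty, tz, rx, ry, rz, fingers, tx, ty, tz, rx, ry, rz, fingers, ...]. A call has 1 to 8 rows; each row is the pose to reach, as a shift and turn from the pose commanded when the call began, along the tool's axes at that moment; what a row does not reach only later rows make up. A row lasts 1/10 s, in which the tool goes at most 50 mm and 8.59 degrees, less where a joint would pass 70% of its speed; a pose out of reach is approached as far as the arm can. A call with a gripper value outside its range is refused whole. The fingers move at their own pace and stop on an object; "force" is the grip in N (left out, the last holds). Time passes only in rows, so rows that repeat a pose let the fingers close. It gives the time, the measured TCP pose, the force, the opening and the grip force at its end, in the units of the state.
- get_obs(): the state, without advancing time (a new reading comes with each control period).
- read_camera(name): name is "scene" or "top"; returns a dict with "img" (480x640x3 uint8, red, green, blue), "camera_matrix" (3x3 intrinsics, pixels), "k1" (the pictures are not rectified: a ray, as slopes to the right and down, at radius r is drawn at 1 + k1 r^2 times it, then the intrinsics apply), "pose" (4x4, takes a point from camera to world coordinates). Camera axes: x right, y down, z forward; pixel columns grow to the right and rows downward; lengths in m; the calibration is good to about 2 mm. A picture is of the moment at which its call begins. There is no depth.
- hand_in(): hands the job in; it is judged then, once.
The state is a dict: "t": time; "q": joint angles; "joint_vel": joint speeds; "joint_torque": joint torques, N m; "eef_pos": TCP position; "tool_rot": TCP orientation; "contact_force": force on the tool from outside, world axes, zero at the start; "torque": the same for the moment, N m; "gripper_width": opening from 0.0 (shut) to 1.0 (fully open); "grasp_force": force on a finger pad.
Only numpy, scipy, OpenCV 4.12 (cv2) and the standard library are available. Lean on these libraries where they do the work, as an engineer would, in place of code of your own. Each camera call takes 0.05 s, during which the arm holds its last target. There are 200 camera calls.

### The job

Blow the chips off the carved horse: turn the yellow air valve's handle to half open, so that it points at the green mark of its scale (45 degrees), and let go of it. Then press the blow-off station's orange paddle down with the gripper until its black cross-wire stands in the green band of the two gauge posts, never down to the red, and keep it there: hold for at least two seconds and finish while still holding it in the green. Leave the red valve, the horse and everything else on the bench undisturbed.

Things in the scene. Friction and masses are not known exactly. Their poses are not given: they have to be found in the camera images.
- yellow_handle (a joint): Yellow lever handle of the station's air valve, turning about a vertical stem. Value in rad: 0 closed (handle lies along the valve's own -x), 1.571 open (along its own -y), growing counter-clockwise from above; 0.785 is half open, at the green mark. Starts between 0 and 0.4. About 0.22 N m of friction; it stays where it is left.
- yellow_stem (a point): Point on the yellow handle's vertical axis, at the handle's mid height, 108 mm above the table. Axes are the valve's own: at value q the handle points from here along (-cos q, -sin q, 0) in this frame.
- yellow_grip (a point): Place to take the yellow handle: on its bar, 80 mm from the stem axis, mid height (108 mm above the table). The bar is 14 mm wide, 20 mm tall (98 to 118 mm above the table) and ends 110 mm from the stem; free space beneath it out here except the scale arc. x axis runs along the bar towards the stem.
- red_grip (a point): The same point on the red handle of an identical second valve, which feeds another station and is to be left as it is. Either valve may stand left or right.
- station: Blow-off station, fixed: blue base 390 x 110 x 14 mm. Origin on the table below the paddle's hinge; the pad lies to its own -x, the nozzle and the turntable with the horse to +x. Two gauge posts 14 mm thick, 145 mm high, at own x -149, y +56 and -56 mm; painted by height above the table: red to 68 mm, white, green 79 to 99 mm, white.
- paddle (a joint): Spring-loaded dead-man paddle; value = how far it is pressed, rad: 0 released (rising 0.25 rad towards the pad), 0.25 level, 0.6 on its stop. Cross-wire in the green band: 0.26 to 0.40 (middle 0.33); in the red from 0.48. Pressing on the pad takes about 3 N at first, 7.5 N in the green; it springs back when let go.
- blade: The paddle's steel blade with orange pad and black cross-wire. Origin on the hinge line, 100 mm above the table; own -x runs along the blade to the pad, own z square to it. Blade 36 mm wide, 8 mm thick, reaching 145 mm from the hinge; the wire, 140 mm from the hinge, passes beside the gauge posts.
- pad_top (a point): Centre of the top face of the orange pad (50 mm along the blade, 40 mm wide), where to press: 110 mm along the blade from the hinge line and 12 mm above the line through the hinge, square to the blade. 139 mm above the table when released, about 103 mm in mid green.
- paddle_hinge (a point): Middle of the paddle's hinge line, fixed, 100 mm above the table; its axes are the station's.
- horse: Carved wooden horse, about 75 mm long and 125 mm high, 120 g, loose on the station's turntable; origin under its middle, between the hooves. Bystander.
- glue: White glue bottle, 60 mm diameter, 170 mm high, origin under its centre. Bystander.
- candlestick: Turned pale wooden candlestick, 76 mm foot, 160 mm high, origin under its centre. Bystander.
- offcut: Pale wood offcut 90 x 45 x 30 mm, origin under its centre. Bystander.
- dust_brush: Hand brush lying on the table, along its own x. Bystander.
- mallet: Wooden mallet lying on the table, along its own x. Bystander.
- stain_jar: Amber jar with steel lid, 68 mm diameter, 80 mm high, origin under its centre. Bystander.
- yellow_valve: The yellow-handled air valve, fixed to the table: brass on a 90 x 90 mm steel foot; origin on the table below the stem. Brass body along its own y, up to 76 mm high, then an 18 mm thick stem. A flat scale arc, radius 115 to 135 mm about the stem, top 79 mm above the table, lies below and beyond the tip of the handle: white, dark at both ends (closed, open), green at 45 degrees (half open).
Not all that is in view belongs to the job. What is shaped like the yellow_valve but pink is not meant.

How it is judged:
By the outcome, as a careful person would: the job done as asked, in the order asked, and still so for the second after the job is handed in, while the arm keeps its last pose, push and grip.
It also fails if it takes over 54 s, if anything falls off the work surface, if the arm or the gripper's body presses on something with over 40 N, if the wrist force passes 120 N, or if a joint passes its speed limit or range.

## Working session

There is one attempt and no reset: what is moved stays moved. The work goes in short steps, Python scripts to look and compute and a tool call to move; the robot and the scene stay as the last step left them, time stands still between calls to the robot, and variables do not carry over. Pictures are saved under pics/ and viewed, at most 10 in all, crops included, and the job is handed in when it is done.

Besides the shell and the picture viewer there is one more tool, called after "Emit:" by a JSON object that holds its "op" and its "data". arm_command: Moves the arm, as the interface text tells. Its arguments: {"type":"object","properties":{"commands":{"type":"array","items":{"type":"number"}},"force":{"type":"number"}},"required":["commands"]}

```bash
mkdir -p pics
cat > h.py <<'E'
import numpy as np, cv2
from station import get_obs, read_camera
def cam(n, save=None):
    c=read_camera(n)
    if save: cv2.imwrite(save, c["img"][:,:,::-1])
    return c
def ray(c,uv):
    K=np.array(c["camera_matrix"]);P=np.array(c["pose"]);k=c["k1"]
    d=np.array([(uv[0]-K[0,2])/K[0,0],(uv[1]-K[1,2])/K[1,1]]);s=d.copy()
    for _ in range(30): s=d/(1+k*(s@s))
    return P[:3,3],P[:3,:3]@np.array([*s,1])
def at(c,uv,z):
    o,d=ray(c,uv); return (o+d*(z-o[2])/d[2]).round(4)
def proj(c,p):
    K=np.array(c["camera_matrix"]);P=np.array(c["pose"])
    v=P[:3,:3].T@(np.array(p)-P[:3,3]);s=v[:2]/v[2];s=s*(1+c["k1"]*(s@s))
    return (K[:2,:2]@s+K[:2,2]).round(1)
E
python3 - <<'E'
from h import *
for n in("top","scene"):
    c=cam(n,f"pics/{n}0.png");print(n,np.array(c["pose"]).round(3),c["camera_matrix"],c["k1"])
print(get_obs())
E
```

```text
top [[-4.00e-03 -9.92e-01  1.28e-01  3.75e-01]
 [-1.00e+00  3.00e-03 -2.00e-03  1.50e-02]
 [ 1.00e-03 -1.28e-01 -9.92e-01  1.57e+00]
 [ 0.00e+00  0.00e+00  0.00e+00  1.00e+00]] [[553.90070377   0.         322.86378683]
 [  0.         553.90070377 232.05942858]
 [  0.           0.           1.        ]] 0.01161937071548366
scene [[-0.631  0.422 -0.651  1.524]
 [ 0.775  0.363 -0.517  0.768]
 [ 0.017 -0.831 -0.556  0.945]
 [ 0.     0.     0.     1.   ]] [[474.92632708   0.         320.27610326]
 [  0.         474.92632708 236.4670982 ]
 [  0.           0.           1.        ]] 0.023491595612154366
{'t': 0.1, 'q': array([ 1.00185816,  0.47770436,  0.02235561,  1.55633526, -0.01150714,
        1.1092878 , -0.08309836]), 'joint_vel': array([-0.00024957, -0.00063774,  0.00256795, -0.00272499,  0.00045331,
        0.00119745,  0.00013653]), 'joint_torque': array([ 4.45871367e-03, -5.97758067e+01,  1.61375351e+00, -2.81953347e+01,
        1.28751813e-02,  4.97459143e-03,  3.84910749e-06]), 'eef_pos': array([ 0.2999259 , -0.60412443,  0.23043927]), 'tool_rot': array([-7.66787862e-04,  9.73569637e-01,  2.28388960e-01, -2.39215239e-04]), 'contact_force': array([-0.94886058,  0.89277682, -0.05139103]), 'torque': array([ 0.01683086, -0.01388731,  0.01905556]), 'grasp_force': 0.0, 'gripper_width': 1.001168642328675}
```

View pics/top0.png

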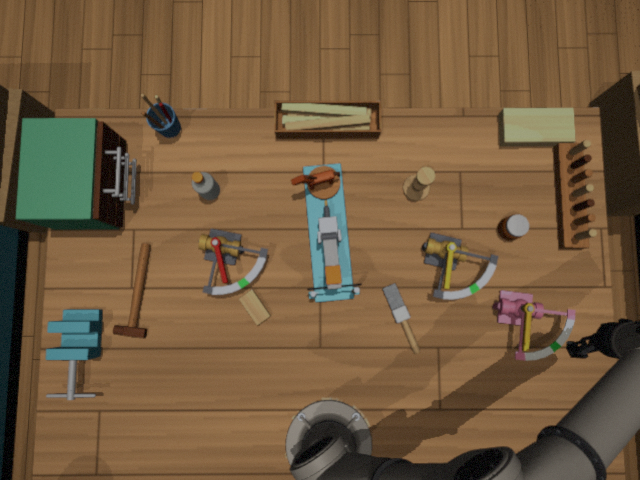

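View pics/scene0.png

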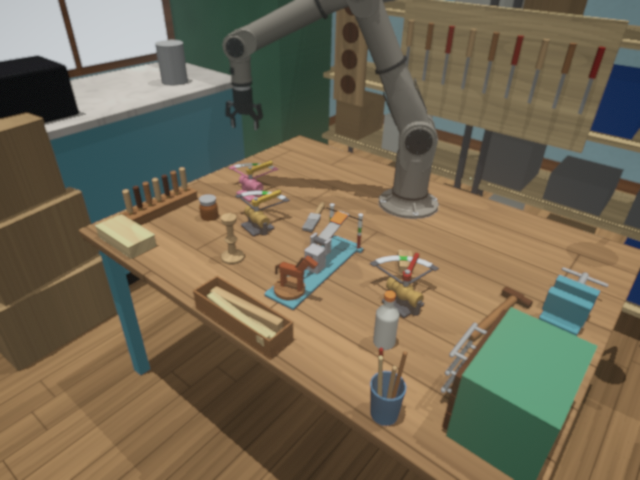

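The top view shows two yellow handles. One is on the brass valve with a grey foot, stem about (451,247). The other is on a pink valve at (528,310), which is the decoy. The red valve is at (216,243), the paddle pad at about (333,275) and the gauge posts at (312,294) and (355,291). The brass valve fits the description, so I'll confirm it in an enlarged crop and measure.

Run:
```python
from h import *
c=cam("top")
im=c["img"]
cv2.imwrite("pics/crop1.png",cv2.resize(im[150:370,290:610],None,fx=2.5,fy=2.5,interpolation=cv2.INTER_CUBIC)[:,:,::-1])
hsv=cv2.cvtColor(im,cv2.COLOR_RGB2HSV)
def comps(n,lo,hi,mn=15):
    m=cv2.inRange(hsv,lo,hi);k,l,s,ce=cv2.connectedComponentsWithStats(m)
    for i in range(1,k):
        if s[i,4]>=mn: print(n,s[i],ce[i].round(1))
    return m
m=comps("yel",(23,170,110),(33,255,255))
comps("grn",(55,150,80),(70,255,255))
comps("org",(8,190,170),(18,255,255))
sub=np.zeros_like(m);sub[225:300,425:500]=m[225:300,425:500]
cn=max(cv2.findContours(sub,0,2)[0],key=cv2.contourArea)
print(cv2.minAreaRect(cn), cv2.boxPoints(cv2.minAreaRect(cn)))
for b in cv2.boxPoints(cv2.minAreaRect(cn)): print(at(c,b,.118))
w=cv2.inRange(hsv,(0,0,130),(179,50,255))
comps("white",(0,0,130),(179,50,255),40)
```

```text
yel [445 247   9  42 134] [448.2 268.7]
yel [524 304   7  47 142] [526.8 330.1]
grn [239 280   8   7  32] [242.6 282.6]
grn [471 285   7   7  38] [473.7 287.9]
grn [551 342   9   9  43] [554.7 345.9]
((448.82086181640625, 267.6880798339844), (6.385824203491211, 41.04222106933594), 3.814074993133545) [[444.26996 287.95132]
 [447.00006 247.00003]
 [453.37177 247.42484]
 [450.64166 288.37613]]
[ 0.4146 -0.3035  0.118 ]
[ 0.5218 -0.3142  0.118 ]
[ 0.5207 -0.3309  0.118 ]
[ 0.4134 -0.3201  0.118 ]
white [105 148  15  47 126] [116.  171.4]
white [508 214  21  22 356] [518.1 224.8]
white [317 216  25  26 353] [328.1 226.3]
white [324 240  17  27 325] [330.9 252.5]
white [245 257  20  26 211] [255.  269.1]
white [476 263  21  26 209] [486.3 275.4]
white [212 282  29  13 211] [225.5 288.8]
white [443 288  29  12 226] [456.4 293.9]
white [393 306  17  17 189] [401.  313.8]
white [564 318  11  13  83] [569.1 323.7]
white [ 68 361   6  39 141] [ 70.3 379.7]
white [287 402  36  61 517] [298.9 426.8]
white [312 456  13  13  94] [318.7 462.9]
```

View pics/crop1.png

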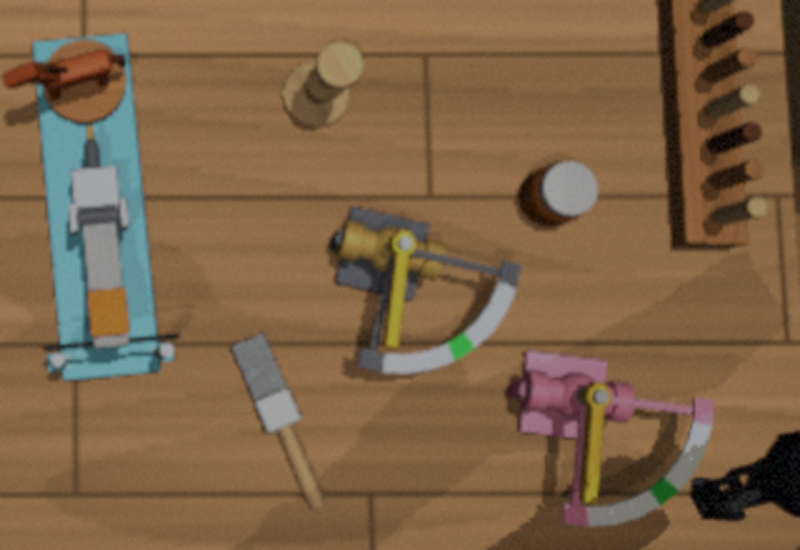

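The crop confirms it: brass body, grey foot and yellow lever with its stem at full-frame (451.6,247.2), green mark at (473.7,287.9). The lower right one at (528,310) is pink and isn't meant.

```bash
cat >> h.py <<'E'
def ang(v): return np.degrees(np.arctan2(v[1],v[0]))
def rel(p, yaw):   # shift & turn in current tool axes to reach p with tool x at yaw(deg), tool down
    from scipy.spatial.transform import Rotation as R
    o=get_obs();q=o["tool_rot"];r=R.from_quat([q[1],q[2],q[3],q[0]])
    t=R.from_euler("z",yaw,degrees=True)*R.from_rotvec([np.pi,0,0])
    return (r.inv().apply(np.array(p)-o["eef_pos"])).round(4),(r.inv()*t).as_rotvec(degrees=True).round(1)
E
python3 - <<'E'
from h import *
c=cam("top")
st=at(c,(451.6,247.2),.12);tip=at(c,(447.5,288.2),.118);g=at(c,(473.7,287.9),.079)
e0=at(c,(290+371/2.5,150+359/2.5),.079);e1=at(c,(290+510/2.5,150+272/2.5),.079)
for n,p in dict(tip=tip,green=g,e0=e0,e1=e1).items(): print(n,p,"r",np.hypot(*(p-st)[:2]).round(4),"ang",ang(p-st).round(1))
print("stem",st)
# station: posts tops z .145, base corners z .014
P=[at(c,(290+x/2.5,150+y/2.5),.145) for x,y in((56,357),(167,350))];print("posts",P,np.hypot(*(P[0]-P[1])[:2]))
B=[at(c,(290+x/2.5,150+y/2.5),.014) for x,y in((33,43),(129,34),(65,380),(158,371))];print("base",B)
ax=(B[0]+B[1]-B[2]-B[3])[:2];print("station ang",ang(ax),np.hypot(*ax)/2)
hsv=cv2.cvtColor(c["img"],cv2.COLOR_RGB2HSV)
m=cv2.inRange(hsv[255:300,310:360],(8,150,120),(22,255,255));x,y=np.where(m)[::-1]
print("pad px",x.mean()+310,y.mean()+255,len(x),x.min()+310,x.max()+310,y.min()+255,y.max()+255);pc=at(c,(x.mean()+310,y.mean()+255),.139);print("pad",pc)
u=ax/np.hypot(*ax);mid=(P[0]+P[1])[:2]/2
print("hinge from posts",mid+.149*u,"pad from posts",mid+(.149-.104)*u)
d=(tip-st)[:2];d/=np.hypot(*d);yaw=ang(-d)
gp=np.array([*(st[:2]+.08*d),.16]);print("grip",gp,yaw,rel(gp,yaw))
E
```

```text
tip [ 0.4139 -0.3119  0.118 ] r 0.1081 ang 172.6
green [ 0.4155 -0.3908  0.079 ] r 0.124 ang -148.4
e0 [ 0.4006 -0.2959  0.079 ] r 0.1242 ang 166.1
e1 [ 0.4934 -0.4485  0.079 ] r 0.1258 ang -102.7
stem [ 0.5211 -0.3258  0.12  ]
posts [array([0.4026, 0.0399, 0.145 ]), array([ 0.4094, -0.0737,  0.145 ])] 0.11380333914257526
base [array([0.7643, 0.0682, 0.014 ]), array([ 0.7745, -0.0423,  0.014 ]), array([0.3796, 0.0322, 0.014 ]), array([ 0.3892, -0.0715,  0.014 ])]
station ang 4.839993326952719 0.38637774263018826
pad px 332.72 274.604 250 325 340 266 283
pad [ 0.4492 -0.0124  0.139 ]
hinge from posts [ 0.5544687  -0.00432836] pad from posts [ 0.45083954 -0.0131032 ]
grip [ 0.44176415 -0.31551298  0.16      ] -7.387989967647912 (array([ 0.2554, -0.1955,  0.0709]), array([-0.1,  0. , 33.8]))
```

Emit:
{"op": "arm_command", "data": {"commands": [0.04,-0.03,0.01,0,0,4.2,1,0.08,-0.06,0.02,0,0,8.4,1,0.12,-0.09,0.03,0,0,12.6,1,0.16,-0.12,0.04,0,0,17,1,0.2,-0.15,0.05,0,0,22,1,0.23,-0.175,0.06,0,0,28,1,0.2554,-0.1955,0.07,0,0,33.8,1,0.2554,-0.1955,0.07,0,0,33.8,1]}}

```text
t: 1.0
eef_pos: [0.444, -0.3098, 0.1599]
tool_rot: [-0.002, 0.998, -0.061, -0.001]
contact_force: [0.7, -0.3, 0.6]
gripper_width: 1.006
grasp_force: 0.0
```

Run:
```python
from h import *
for n in("top","scene"):
    c=cam(n); u,v=proj(c,[.46,-.32,.11]).astype(int)
    w,h=(60,45) if n=="top" else (80,60)
    a=c["img"][v-h:v+h,u-w:u+w]; cv2.imwrite(f"pics/c_{n}.png",cv2.resize(a,(640,480),interpolation=cv2.INTER_CUBIC)[:,:,::-1]); print(n,u,v)
print(rel([.4418,-.3155,.089],-7.4),get_obs()["eef_pos"],get_obs()["contact_force"])
```

```text
top 449 270
scene 268 195
(array([-0.0003,  0.0002,  0.0722]), array([0. , 0. , 0.2])) [ 0.44220016 -0.31534733  0.16115327] [-0.68595492  0.03903741  0.10620894]
```

View pics/c_scene.png

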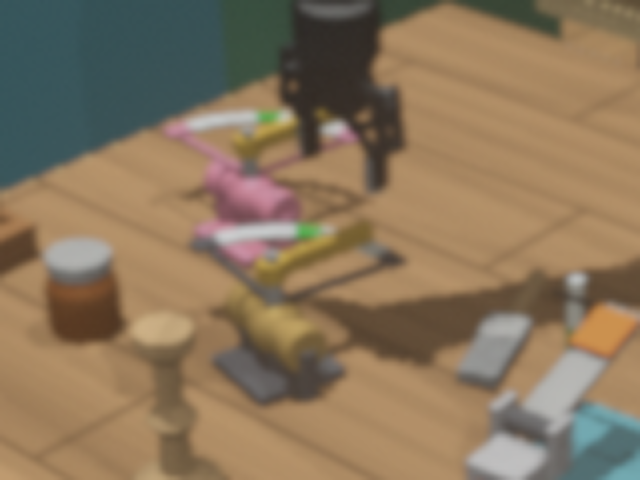

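The fingers (crop about (310,140) and (378,180)) straddle the yellow handle, which runs from about (265,270) to (365,235), with nothing between. I'll go down and close.

Emit:
{"op": "arm_command", "data": {"commands": [0,0,0.025,0,0,0,1,0,0,0.05,0,0,0,1,0,0,0.072,0,0,0,1,0,0,0.072,0,0,0,1,0,0,0.072,0,0,0,0,0,0,0.072,0,0,0,0,0,0,0.072,0,0,0,0,0,0,0.072,0,0,0,0], "force": 40}}

```text
t: 1.9
eef_pos: [0.4425, -0.3164, 0.0903]
tool_rot: [0.0, 0.998, -0.065, 0.001]
contact_force: [-0.1, -0.3, -0.5]
gripper_width: 0.331
grasp_force: 0.0
```

Emit:
{"op": "arm_command", "data": {"commands": [0,0,0,0,0,0,0,0,0,0,0,0,0,0,0,0,0,0,0,0,0,0,0,0,0,0,0,0]}}

```text
t: 2.3
eef_pos: [0.4423, -0.3155, 0.09]
tool_rot: [-0.0, 0.998, -0.064, 0.0]
contact_force: [-1.0, 1.0, 6.8]
gripper_width: 0.155
grasp_force: 43.0
```

Run:
```python
from h import *
o=get_obs();print(o["eef_pos"],o["contact_force"],o["gripper_width"],o["grasp_force"])
S=np.array([.5211,-.3258])
p=o["eef_pos"][:2];r=np.hypot(*(p-S));print(r,ang(p-S), rel([*p,.09],-7.4))
a0=ang(p-S)%360
for a in np.linspace(a0,211.7,9)[1:]:
    t=np.radians(a);print(a.round(1),*rel([S[0]+r*np.cos(t),S[1]+r*np.sin(t),o["eef_pos"][2]],a-180))
```

```text
[ 0.44229268 -0.31550421  0.08996304] [-1.01966669  1.00040312  6.77916361] 0.15463070362990453 43.00973296165466
0.07947702250501093 172.5567439193029 (array([ 0., -0., -0.]), array([-0. , -0. ,  0.1]))
177.4 [ 0.0003  0.0068 -0.    ] [-0.  -0.  -4.8]
182.3 [ 0.0011  0.0135 -0.    ] [-0.  -0.  -9.7]
187.2 [ 0.0025  0.0201 -0.    ] [ -0.   -0.  -14.5]
192.1 [ 0.0045  0.0266 -0.    ] [ -0.   -0.  -19.4]
197.0 [ 0.0071  0.0329 -0.    ] [ -0.   -0.  -24.3]
201.9 [ 0.0101  0.039  -0.    ] [ -0.   -0.  -29.2]
206.8 [ 0.0137  0.0448 -0.    ] [ -0.   -0.  -34.1]
211.7 [ 0.0177  0.0502 -0.    ] [ -0.  -0. -39.]
```

Emit:
{"op": "arm_command", "data": {"commands": [0.0003,0.0068,0,0,0,-4.8,0,0.0011,0.0135,0,0,0,-9.7,0,0.0025,0.0201,0,0,0,-14.5,0,0.0045,0.0266,0,0,0,-19.4,0,0.0071,0.0329,0,0,0,-24.3,0,0.0101,0.039,0,0,0,-29.2,0,0.0137,0.0448,0,0,0,-34.1,0,0.0177,0.0502,0,0,0,-39,0]}}

```text
t: 3.1
eef_pos: [0.4541, -0.3684, 0.0901]
tool_rot: [0.001, 0.962, 0.274, 0.001]
contact_force: [2.4, 1.3, 2.2]
gripper_width: 0.155
grasp_force: 41.9
```

Emit:
{"op": "arm_command", "data": {"commands": [0,0,0,0,0,0,0,0,0,0,0,0,0,0,0,0,0,0,0,0,0,0,0,0,0,0,0,0]}}

```text
t: 3.5
eef_pos: [0.4541, -0.3684, 0.09]
tool_rot: [0.001, 0.962, 0.272, 0.001]
contact_force: [5.1, -1.1, 5.3]
gripper_width: 0.16
grasp_force: 42.3
```

Run:
```python
from h import *
o=get_obs();S=np.array([.5211,-.3258])
p=o["eef_pos"][:2];print(o["eef_pos"],np.hypot(*(p-S)),ang(p-S)%360,rel([*p,.09],31.7),o["contact_force"],o["gripper_width"])
```

```text
[ 0.45409166 -0.36839189  0.0899949 ] 0.07939890617365383 212.44088687952868 (array([ 0.,  0., -0.]), array([ 0.1, -0.1, -0.1])) [ 5.06190647 -1.07142431  5.30423372] 0.15990818400297557
```

Turned. Next I'll open, retreat straight up, and check the handle.

Emit:
{"op": "arm_command", "data": {"commands": [0,0,0,0,0,0,0.6,0,0,0,0,0,0,0.6,0,0,0,0,0,0,0.6,0,0,0,0,0,0,0.6,0,0,-0.04,0,0,0,0.6,0,0,-0.08,0,0,0,0.6,0,0,-0.12,0,0,0,0.6,0,0,-0.12,0,0,0,0.6]}}

```text
t: 4.3
eef_pos: [0.4558, -0.3699, 0.2151]
tool_rot: [0.004, 0.962, 0.272, 0.003]
contact_force: [0.5, -0.2, 0.1]
gripper_width: 0.599
grasp_force: 0.0
```

Run:
```python
from h import *
o=get_obs();print(o["eef_pos"])
# above pad, gripper y across station? tool x along station (4.8deg)
print("to pad", rel([.450,-.0128,.21],4.8), rel([.450,-.0128,.21],4.8-90))
```

```text
[ 0.45575655 -0.3699135   0.21508684]
to pad (array([ 0.1821, -0.3073,  0.003 ]), array([ 0.5, -0.3, 26.8])) (array([ 0.1821, -0.3073,  0.003 ]), array([ 1.000e-01, -7.000e-01,  1.168e+02]))
```

Emit:
{"op": "arm_command", "data": {"commands": [0.023,-0.038,0,0,0,3.4,0,0.046,-0.077,0,0,0,6.7,0,0.068,-0.115,0,0,0,10,0,0.091,-0.154,0,0,0,13.4,0,0.114,-0.192,0,0,0,16.8,0,0.137,-0.23,0,0,0,20.1,0,0.16,-0.27,0,0,0,23.5,0,0.182,-0.307,0,0,0,26.8,0]}}

```text
t: 5.1
eef_pos: [0.4462, -0.0093, 0.2088]
tool_rot: [0.0, 0.999, 0.041, -0.0]
contact_force: [0.8, -0.4, -0.2]
gripper_width: 0.002
grasp_force: 0.0
```

Emit:
{"op": "arm_command", "data": {"commands": [0,0,0,0,0,0,0,0,0,0,0,0,0,0]}}

```text
t: 5.3
eef_pos: [0.4467, -0.0105, 0.2088]
tool_rot: [0.0, 0.999, 0.043, -0.0]
contact_force: [0.7, -0.1, 0.1]
gripper_width: 0.004
grasp_force: 0.0
```

Run:
```python
from h import *
c=cam("top");hsv=cv2.cvtColor(c["img"],cv2.COLOR_RGB2HSV)
m=cv2.inRange(hsv[240:300,430:500],(20,150,110),(33,255,255))
cn=max(cv2.findContours(m,0,2)[0],key=cv2.contourArea);r=cv2.minAreaRect(cn);b=cv2.boxPoints(r)+[430,240];print(r,b)
w=[at(c,p,.118)[:2] for p in b];S=np.array([.5211,-.3258])
w.sort(key=lambda p:np.hypot(*(p-S)));tip=(w[2]+w[3])/2;print("tip ang",ang(tip-S)%360,"axis",ang(tip-(w[0]+w[1])/2)%360)
A=cv2.resize(c["img"][225:315,420:510],(400,400),interpolation=cv2.INTER_CUBIC)
s=cam("scene");u,v=proj(s,[.45,-.0128,.15]).astype(int);print(u,v)
B=cv2.resize(s["img"][v-50:v+50,u-50:u+50],(400,400),interpolation=cv2.INTER_CUBIC)
cv2.imwrite("pics/two.png",np.hstack([A,B])[:,:,::-1])
o=get_obs();print(o["eef_pos"],o["contact_force"],o["gripper_width"],rel([.450,-.0128,.139],4.8))
```

```text
((30.818918228149414, 20.813514709472656), (50.21516036987305, 8.454967498779297), 53.97262954711914) [[442.63243294 242.99459457]
 [449.47027206 238.0216217 ]
 [479.00540161 278.63243484]
 [472.16756439 283.60540771]]
tip ang 213.99337353200858 axis 214.5403268387795
338 213
[ 0.44690277 -0.0124051   0.20886849] [-0.31735941  0.21284811 -0.05823397] 0.0012697253405956925 (array([0.0031, 0.0006, 0.0699]), array([ 0. ,  0.1, -0.1]))
```

View pics/two.png

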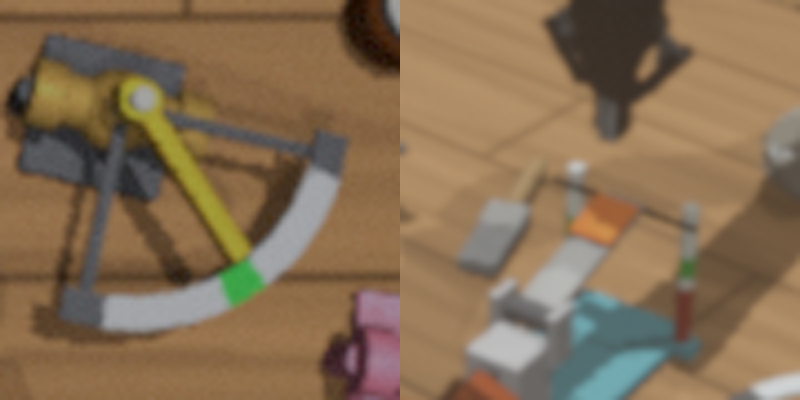

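The handle's tip (left panel, (245,260)) points at the green mark (241,283), allowing for parallax. The fingers are over the orange pad (right panel, (605,215)), and the wire is up at the posts' white tops. Next I'll press down slowly.

Emit:
{"op": "arm_command", "data": {"commands": [0,0,0.02,0,0,0,0,0,0,0.04,0,0,0,0,0,0,0.055,0,0,0,0,0,0,0.065,0,0,0,0,0,0,0.075,0,0,0,0,0,0,0.085,0,0,0,0,0,0,0.092,0,0,0,0,0,0,0.098,0,0,0,0]}}

```text
t: 6.2
eef_pos: [0.4462, -0.0119, 0.1108]
tool_rot: [0.0, 0.999, 0.042, -0.001]
contact_force: [-5.8, -1.0, 8.0]
gripper_width: -0.0
grasp_force: 4.0
```

Emit:
{"op": "arm_command", "data": {"commands": [0,0,0.004,0,0,0,0,0,0,0.007,0,0,0,0,0,0,0.007,0,0,0,0,0,0,0.007,0,0,0,0]}}

```text
t: 6.6
eef_pos: [0.4458, -0.0119, 0.1041]
tool_rot: [0.0, 0.999, 0.042, -0.001]
contact_force: [-5.6, -1.0, 7.8]
gripper_width: 0.002
grasp_force: 4.3
```

Run:
```python
from h import *
s=cam("scene");u,v=proj(s,[.42,-.015,.1]).astype(int);print(u,v)
B=cv2.resize(s["img"][v-45:v+45,u-60:u+60],(800,600),interpolation=cv2.INTER_CUBIC)
cv2.imwrite("pics/press.png",B[:,:,::-1]);o=get_obs();print(o["t"],o["eef_pos"],o["contact_force"])
h=np.array([.5545,-.0043]);U=np.array([np.cos(.0845),np.sin(.0845)]);N=np.array([-U[1],U[0]])
for q in(.26,.33,.4):
    a=.25-q
    print(q,[((proj(s,[*(h-.14*np.cos(a)*U+y*N),.1+.14*np.sin(a)])-[u-60,v-45])*800/120).round() for y in(-.056,.056)])
```

```text
342 222
6.65 [ 0.44579095 -0.01193767  0.10410534] [-5.48031052 -1.66647271  8.42100003]
0.26 [array([316., 265.]), array([504., 334.])]
0.33 [array([315., 281.]), array([503., 351.])]
0.4 [array([313., 299.]), array([500., 368.])]
```

View pics/press.png

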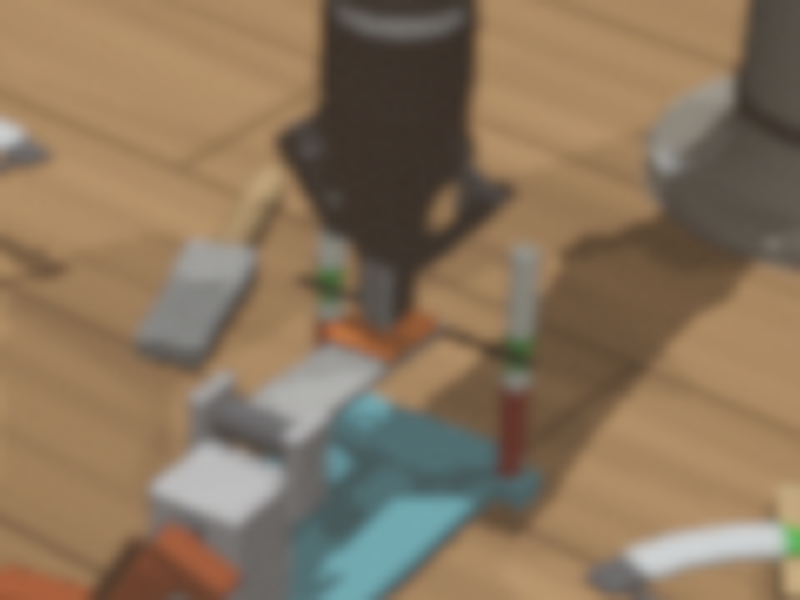

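The wire crosses both posts within their green bands, at about (325,283) and (512,352). That matches the projected mid-green (q≈0.33). Now I'll hold.

Emit:
{"op": "arm_command", "data": {"commands": [0,0,0,0,0,0,0,0,0,0,0,0,0,0,0,0,0,0,0,0,0,0,0,0,0,0,0,0,0,0,0,0,0,0,0,0,0,0,0,0,0,0,0,0,0,0,0,0,0,0,0,0,0,0,0,0]}}

```text
t: 7.45
eef_pos: [0.4458, -0.0119, 0.1042]
tool_rot: [0.0, 0.999, 0.042, -0.001]
contact_force: [-5.5, -1.3, 7.8]
gripper_width: 0.002
grasp_force: 4.3
```

Emit:
{"op": "arm_command", "data": {"commands": [0,0,0,0,0,0,0,0,0,0,0,0,0,0,0,0,0,0,0,0,0,0,0,0,0,0,0,0,0,0,0,0,0,0,0,0,0,0,0,0,0,0,0,0,0,0,0,0,0,0,0,0,0,0,0,0]}}

```text
t: 8.25
eef_pos: [0.4458, -0.0119, 0.1042]
tool_rot: [0.0, 0.999, 0.042, -0.001]
contact_force: [-6.6, -1.3, 8.2]
gripper_width: 0.0
grasp_force: 4.3
```

Emit:
{"op": "arm_command", "data": {"commands": [0,0,0,0,0,0,0,0,0,0,0,0,0,0,0,0,0,0,0,0,0,0,0,0,0,0,0,0,0,0,0,0,0,0,0,0,0,0,0,0,0,0,0,0,0,0,0,0,0,0,0,0,0,0,0,0]}}

```text
t: 9.05
eef_pos: [0.4458, -0.0119, 0.1042]
tool_rot: [0.0, 0.999, 0.041, -0.001]
contact_force: [-6.8, -1.2, 8.1]
gripper_width: 0.002
grasp_force: 4.3
```

Emit:
{"op": "arm_command", "data": {"commands": [0,0,0,0,0,0,0,0,0,0,0,0,0,0,0,0,0,0,0,0,0,0,0,0,0,0,0,0,0,0,0,0,0,0,0,0,0,0,0,0,0,0,0,0,0,0,0,0,0,0,0,0,0,0,0,0]}}

```text
t: 9.85
eef_pos: [0.4458, -0.0119, 0.1042]
tool_rot: [0.0, 0.999, 0.042, -0.001]
contact_force: [-6.9, -1.8, 7.1]
gripper_width: 0.001
grasp_force: 4.3
```

Run:
```python
from h import *
from station import hand_in
o=get_obs();print(o["t"],o["eef_pos"],o["contact_force"])
if abs(o["eef_pos"][2]-.104)<.003 and 5<o["contact_force"][2]<12: print(hand_in())
```

```text
9.85 [ 0.44580836 -0.01190648  0.10418812] [-6.86319052 -1.84860952  7.14323952]
the job is handed in; nothing more can be done
None
```

I turned the yellow valve to about 45–46° at its green mark and let go, then held the paddle mid-green for over 3 s and handed the job in at t = 9.85 s, still holding; the judge's verdict was not shown.

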